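Wind the exposure timer and hold the UV lamp slantwise over a mounted slide

TASK

The coverslip on the slide is to get a timed exposure from the UV lamp: first wind the bench timer by its key, clockwise, all the way to its stop, in as many turns of the hand as it takes. Then draw the lamp up out of its stand and finish while holding it in the gripper, keeping it still: slanting at about 45 degrees, its lens about 80 mm from the coverslip and pointing straight at the middle of it. Touch neither the slide nor its tray with the lamp, and leave the brown bottle, the blue slide box and the round dish undisturbed.

Things in the scene. Friction and masses are not known exactly. Their poses are not given: they have to be found in the camera images.
- timer: bench timer fixed to the bench: grey housing 100 x 100 x 30 mm with a white round dial 92 mm across, its face 34 mm above the bench. Origin: centre of the underside, z up. The scale runs clockwise from a green mark (run down, along the timer's +x) to a red mark (fully wound, 240 degrees clockwise from the green)
- key_grip (a point): middle of the black winding key's wing, on its turning axis (plumb over the timer's origin), 52 mm above the bench. Silver hub 54 mm across, 5 mm high; on it an upright wing 50 long, 12 thick, 24 mm high (foot 40, top 64 mm above the bench). Turns with the key: x runs along the wing towards its white pointer (along the timer's +x at joint value 0), y across its thickness, z up
- timer_key (a joint): turn of the key, rad: 0 = run down (pointer at green mark), grows as the key turns clockwise seen from above, 4.19 = fully wound at a hard stop (red mark). Starts at 0 to 0.8. Takes 0.045 N m at first, 0.07 N m near the stop; stays where it is let go (does not run back noticeably during the job)
- stand: white lamp stand fixed to the bench: a flat round foot 96 mm across and 10 mm high with an upright round tube on it, outside 44 mm across, bore 34 mm, rim 66 mm above the bench, floor of the bore 12 mm above the bench. Origin: centre of the foot's underside, z up
- lamp: hand-held UV lamp, 130 mm long, about 0.13 kg, loosely upright in the stand, lens down, 76 mm of it above the rim. From the lens: silver head 30 across, 38 mm long; black round barrel 24 mm across to 122 mm; violet tail 19 across to 130 mm. Origin: centre of the lens face, 12 mm above the bench in the stand; z runs along the lamp from lens to tail (beam along -z)
- lens (a point): centre of the lamp's lens face; axes as the lamp's
- tray: dark steel tray 70 x 120 x 8 mm fixed to the bench, holding one glass slide (76 mm long along the tray's y, 26 mm wide) with a white label end towards +y, between two thin aluminium strips 11 mm above the bench. Origin: centre of the underside, z up
- coverslip (a point): middle of the top of the blue square coverslip (22 x 22 mm, with a pink spot in its middle) on the slide, 10 mm above the bench; z up
- bottle: bystander: brown glass bottle with black cap, 34 mm across, 75 mm tall, loose. Origin: centre of its underside
- slide_box: bystander: blue closed slide box 87 x 102 x 32 mm, loose. Origin: centre of its underside
- dish: bystander: round covered culture dish 92 mm across, 15 mm high, pale, loose. Origin: centre of its underside
Things that resemble listed ones, but are neither listed nor needed, are in the scene too. What is shaped like the stand but turquoise or yellow is not meant.

How it is judged:
By the outcome, as a careful person would: the job done as asked, in the order asked, and still so for the second after the job is handed in, while the arm keeps its last pose, push and grip.
It also fails if it takes over 67 s, if anything falls off the work surface, if the arm or the gripper's body presses on something with over 40 N, if the wrist force passes 120 N, or if a joint passes its speed limit or range.

ROBOT

A 7-joint arm with a two-finger parallel gripper is mounted at the origin on the work surface. World frame = base frame: x ahead of the robot, y to its left, z up, the work surface at z = 0. Lengths are in m, angles in rad, forces in N, time in s.
With the tool pointing down it reaches from about 0.4 to 0.85 m from the base axis. Payload 10.4 kg.
Tool frame: the origin (TCP) lies midway between the tips of the shut fingers; the grasp point (between the pads) lies 19 mm behind it (r.grip_depth is the distance from the TCP to the grasp point, in m); z points along the fingers, y is the line along which they close (so a half turn about z gives the same grasp; the last joint's range is limited). The gripper opens to 85 mm and grips with 20 to 120 N. Pads are 22 mm wide; open, the fingers measure 114 mm over their backs; the gripper's body (76 mm by 85 mm) begins 54 mm behind the grasp point. The pads swing forward as they close: fully open they stand 13 mm farther back than shut.
Start: joints at [1.095, 0.332, -0.065, 1.46, 0.022, 1.35, -0.088], TCP at [0.273, -0.562, 0.231] pointing down, gripper open.
Joint ranges: [-2.6, 2.6], [-0.5, 2.12], [-1.47, 1.34], [0.16, 2.42], [-1.27, 4.41], [0.06, 2.06], [-2.6, 2.6]. Speed limits (rad/s): [2.22, 2.22, 2.79, 2.79, 3.14, 3.14, 3.14].

INTERFACE

Orientations are given as a unit quaternion [w, x, y, z].
In Python, from station import get_state, cams, job, r gives the robot as it stands.
- The arm moves only by the tool drive_tool, never from a script. Its argument "steps" is a list of rows, each an object with "fingers": the opening, from -1 (shut) to 1 (fully open); "offset": the shift along the world's x, y, z in mm, a list of three; "roll": the turn about the world's z in degrees. In form: [{"fingers": fingers, "offset": [x, y, z], "roll": roll}, ...]. A call has 1 to 5 rows; each row shifts and turns the commanded pose from where the row before left it; what a row does not reach is not made up. A row lasts 1/10 s, in which the tool goes at most 50 mm and 8.59 degrees, less where a joint would pass 70% of its speed; a pose out of reach is approached as far as the arm can. A call with a gripper value outside its range is refused whole. The fingers move at their own pace and stop on an object; the grip force is fixed at half the most. Time passes only in rows, so rows that do not move let the fingers close. It gives the time, the measured TCP pose, the force, the opening and the grip force at its end, in the units of the state.
- get_state(): the state, without advancing time (a new reading comes with each control period).
- cams.snapshot(name): name is "side" or "top" or "wrist"; returns a dict with "img" (384x512x3 uint8, red, green, blue), "K" (3x3 intrinsics, pixels), "rvec" (rotation vector, rad) and "tvec" (3), from world to camera coordinates, as OpenCV has them. Camera axes: x right, y down, z forward; pixel columns grow to the right and rows downward; lengths in m; the calibration is good to about 2 mm. A picture is of the moment at which its call begins. There is no depth.
- job.hand_in(): hands the job in; it is judged then, once.
The state is a dict: "time_s": time; "joint_positions": joint angles; "joint_velocities": joint speeds; "joint_efforts": joint torques, N m; "tool_pos": TCP position; "orientation": TCP orientation; "ft_force": force on the tool from outside, world axes, zero at the start; "torque": the same for the moment, N m; "gripper_width": finger opening in m; "grasp_force": force on a finger pad.
Only numpy, scipy, OpenCV 4.12 (cv2) and the standard library are available. Lean on these libraries where they do the work, as an engineer would, in place of code of your own. Each camera call takes 0.05 s, during which the arm holds its last target. There are 200 camera calls.

## Working session

There is one attempt and no reset: what is moved stays moved. The work goes in short steps, Python scripts to look and compute and a tool call to move; the robot and the scene stay as the last step left them, time stands still between calls to the robot, and variables do not carry over. Pictures are saved under pics/ and viewed, at most 10 in all, crops included, and the job is handed in when it is done.

Besides the shell and the picture viewer there is one more tool, called in YAML: its name, and indented under it one key for each argument. drive_tool: Moves the arm, as the interface text tells. Its arguments: {"type":"object","properties":{"steps":{"type":"array"}},"required":["steps"]}

```bash
mkdir -p pics; ls; python3 - <<'E'
from station import get_state,cams,job,r
import cv2,numpy as np
for n in("side","top","wrist"):
    s=cams.snapshot(n); cv2.imwrite(f"pics/{n}0.png",s["img"][:,:,::-1])
    np.savez(f"pics/{n}0.npz",**s)
    R=cv2.Rodrigues(np.array(s["rvec"],float))[0]; print(n,s["K"][0][0],(-R.T@np.ravel(s["tvec"])).round(3),R[2].round(2))
a=np.hstack([cv2.imread("pics/side0.png"),cv2.imread("pics/wrist0.png")]);cv2.imwrite("pics/sw.png",cv2.resize(a,(800,300),interpolation=cv2.INTER_AREA))
t=cv2.imread("pics/top0.png");cv2.imwrite("pics/t.png",cv2.resize(t,(800,600),interpolation=cv2.INTER_CUBIC))
print(get_state());print([x for x in dir(r) if x[0]!='_'],r.grip_depth)
E
```

```text
pics
side 430.7479901506374 [0.396 0.898 0.797] [ 0.13 -0.75 -0.65]
top 488.34445940638403 [0.315 0.04  1.306] [ 0.18 -0.   -0.98]
wrist 310.44362679846506 [ 0.336 -0.531  0.372] [-0.25 -0.12 -0.96]
{'time_s': 0.15, 'joint_positions': array([ 1.09542061,  0.3326715 , -0.06471553,  1.46073992,  0.02162881,
        1.34985113, -0.08847908]), 'joint_velocities': array([-0.00029322, -0.00157449,  0.00171769, -0.00289482, -0.00038625,
        0.00110902, -0.00023905]), 'joint_efforts': array([ 6.74523890e-04, -6.25827956e+01,  4.90306935e-02, -3.91854107e+01,
        1.62462972e-02,  7.45356549e-03, -6.63828246e-07]), 'tool_pos': array([ 0.27330091, -0.56178598,  0.23073725]), 'orientation': array([-4.66216138e-04,  9.74476828e-01,  2.24487581e-01, -1.39980673e-04]), 'ft_force': array([-0.56486398, -0.37702002, -1.16479087]), 'torque': array([-0.00644057,  0.00381103, -0.01938314]), 'grasp_force': 0.0, 'gripper_width': 0.08523930488637442}
['PlanningError', 'grip_depth'] 0.0187
```

View pics/t.png

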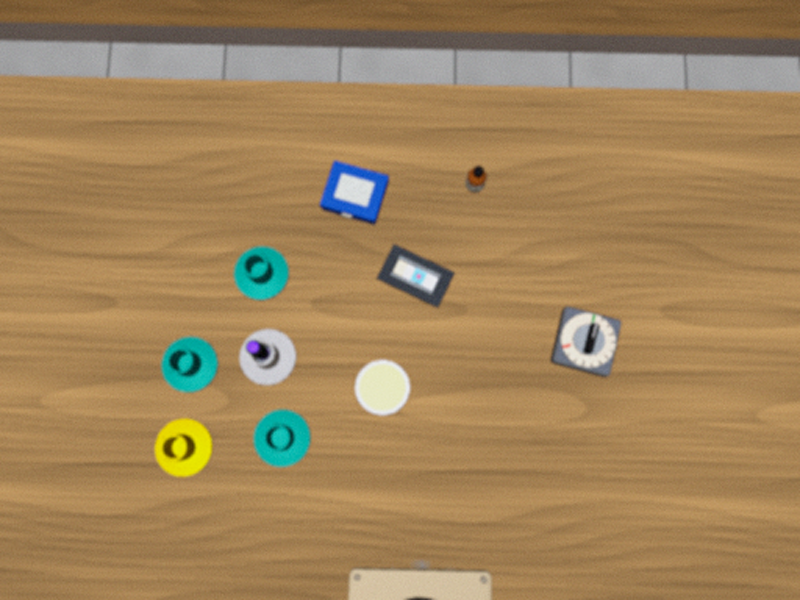

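View pics/sw.png

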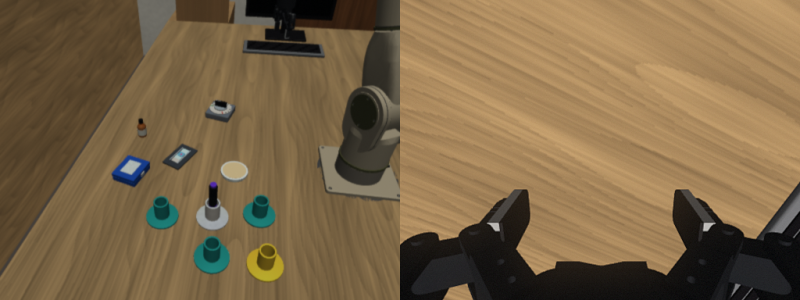

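```bash
cat > h.py <<'E'
import cv2,numpy as np
def cam(s):
    R=cv2.Rodrigues(np.array(s["rvec"],float))[0]; t=np.ravel(s["tvec"]); return np.array(s["K"],float),R,t
def ray(s,uv):
    K,R,t=cam(s); d=R.T@np.linalg.inv(K)@np.array([uv[0],uv[1],1.]); return -R.T@t,d/np.linalg.norm(d)
def onz(s,uv,z):
    o,d=ray(s,uv); return o+d*(z-o[2])/d[2]
def proj(s,p):
    K,R,t=cam(s); q=K@(R@np.asarray(p,float)+t); return q[:2]/q[2]
def tri(s1,u1,s2,u2):
    o1,d1=ray(s1,u1);o2,d2=ray(s2,u2)
    k=np.linalg.lstsq(np.stack([d1,-d2],1),o2-o1,rcond=None)[0]
    a,b=o1+k[0]*d1,o2+k[1]*d2; return (a+b)/2,np.linalg.norm(a-b)
def blobs(img,lo,hi,amin=8,roi=None):
    h=cv2.cvtColor(img,cv2.COLOR_RGB2HSV); m=cv2.inRange(h,np.array(lo),np.array(hi))
    if roi is not None:
        z=np.zeros_like(m); x0,y0,x1,y1=roi; z[y0:y1,x0:x1]=m[y0:y1,x0:x1]; m=z
    n,l,st,c=cv2.connectedComponentsWithStats(m)
    return [(c[i],st[i],l==i) for i in sorted(range(1,n),key=lambda i:-st[i][4]) if st[i][4]>=amin]
def rect(m,s,z):
    "mask -> min-area rectangle on plane z"
    c=max(cv2.findContours(m.astype(np.uint8),cv2.RETR_EXTERNAL,cv2.CHAIN_APPROX_NONE)[0],key=len)[:,0]
    P=np.array([onz(s,u,z)[:2] for u in c])
    return P,cv2.minAreaRect((P*1000).astype(np.float32))
E
cat > m1.py <<'E'
from h import *
S={n:dict(np.load(f"pics/{n}0.npz")) for n in("top","side")}
def show(name,lo,hi,z,roi={}):
    o={}
    for n,s in S.items():
        b=blobs(s["img"],lo,hi,4,roi.get(n))[:3]
        for c,st,m in b: print(name,n,c.round(1),st[:5],onz(s,c,z).round(4))
        if b:o[n]=b[0][0]
    if len(o)==2: print("  tri",*tri(S["top"],o["top"],S["side"],o["side"]))
show("tail",(120,100,60),(150,255,255),.138)
show("bluecover",(85,50,150),(110,200,255),.010,{"top":(240,150,300,200),"side":(200,170,270,220)})
show("pink",(135,30,120),(179,255,255),.010,{"top":(240,150,300,200),"side":(200,170,270,220)})
show("key",(0,0,0),(179,255,45),.064,{"top":(370,203,386,230),"side":(265,120,300,145)})
show("standfoot",(0,0,130),(179,40,255),.01,{"top":(150,205,192,250),"side":(245,225,300,295)})
show("red",(0,120,100),(8,255,255),.034,{"top":(350,190,400,245)})
show("green",(45,80,60),(85,255,255),.034,{"top":(350,190,400,245)})
show("dialwhite",(0,0,170),(179,60,255),.034,{"top":(350,190,400,245)})
s=S["top"]["img"]
a=cv2.resize(s[190:250,345:405],(400,400),interpolation=cv2.INTER_CUBIC)
b=cv2.resize(s[200:260,145:205],(400,400),interpolation=cv2.INTER_CUBIC)
cv2.imwrite("pics/c1.png",np.hstack([a,b])[:,:,::-1])
E
python3 m1.py
```

```text
tail top [162.  221.9] [158 218   9   9  60] [0.4593 0.2654 0.138 ]
tail side [272.8 236.4] [269 233   9   8  58] [0.4589 0.2665 0.138 ]
  tri [0.45920893 0.26560791 0.13708259] 0.0003831360080782836
bluecover top [267.4 176.3] [263 171  10  11  65] [0.6057 0.0105 0.01  ]
bluecover side [231.4 197. ] [227 194  10   7  40] [0.6043 0.0111 0.01  ]
  tri [0.60509473 0.01049198 0.00956302] 0.0013917941104383534
pink top [267.5 176.5] [267 176   2   2   4] [0.6053 0.0104 0.01  ]
key top [377.  218.6] [375 208   5  18  42] [ 0.4886 -0.2713  0.064 ]
key side [282.7 132.7] [275 129  15   9  92] [ 0.4918 -0.2562  0.064 ]
key side [298.  142.5] [297 141   3   4   4] [ 0.4397 -0.2083  0.064 ]
  tri [ 0.49177    -0.27426463  0.05233336] 0.0031068712214398515
standfoot top [171.8 228.7] [153 211  36  35 811] [0.4574 0.2629 0.01  ]
standfoot side [271.2 280.5] [251 263  41  31 676] [0.4575 0.2818 0.01  ]
standfoot side [272.  261.3] [263 254  19  13  56] [0.4629 0.225  0.01  ]
standfoot side [293.4 227.6] [287 225  13   6  30] [0.4228 0.1044 0.01  ]
  tri [ 0.45929243  0.26625379 -0.0097391 ] 0.0005040038216993201
green side [285.5 314. ] [282 311   8   7   8] [0.4157 0.3811 0.034 ]
green side [345.1 263.6] [343 261   6   6   7] [0.2947 0.2263 0.034 ]
green side [311. 272.] [311 269   1   7   7] [0.3704 0.2631 0.034 ]
dialwhite top [375.9 217.5] [359 200  35  35 774] [ 0.4957 -0.276   0.034 ]
dialwhite side [166.7 213.5] [155 206  24  16 219] [0.7511 0.1279 0.034 ]
dialwhite side [299.9 218.7] [283 207  34  23 153] [0.4085 0.0942 0.034 ]
dialwhite side [236.2 193.4] [232 191   9   6  33] [0.5882 0.0211 0.034 ]
  tri [ 0.72561305 -0.28520731 -0.30558941] 0.3928788529556243
```

View pics/c1.png

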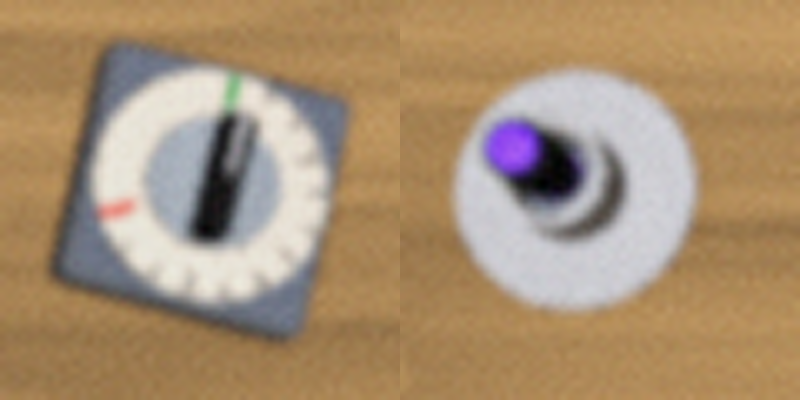

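drive_tool:
  steps:
    - {"fingers":1,"offset":[27,36,-3],"roll":-5}
    - {"fingers":1,"offset":[27,36,-3],"roll":-5}
    - {"fingers":1,"offset":[27,36,-3],"roll":-5}
    - {"fingers":1,"offset":[27,36,-3],"roll":-5}
    - {"fingers":1,"offset":[27,36,-3],"roll":-5}

```text
time_s: 0.65
tool_pos: [0.4092, -0.3803, 0.2161]
orientation: [0.0, 1.0, 0.006, -0.0]
ft_force: [1.4, -0.7, -0.0]
gripper_width: 0.0853
grasp_force: 0.0
```

drive_tool:
  steps:
    - {"fingers":1,"offset":[27,36,-3],"roll":-5}
    - {"fingers":1,"offset":[27,36,-3],"roll":-5}
    - {"fingers":1,"offset":[27,36,-3],"roll":-5}
    - {"fingers":1,"offset":[0,0,0],"roll":0}
    - {"fingers":1,"offset":[0,0,0],"roll":0}

```text
time_s: 1.15
tool_pos: [0.4898, -0.273, 0.207]
orientation: [-0.0, 0.993, -0.121, -0.0]
ft_force: [-0.1, -0.7, -0.0]
gripper_width: 0.0856
grasp_force: 0.0
```

```bash
cat > look.py <<'E'
import sys
from station import get_state,cams
from h import *
def look(tag,names=("wrist",)):
    o={}
    for n in names:
        s=cams.snapshot(n); np.savez(f"pics/{n}{tag}.npz",**s); cv2.imwrite(f"pics/{n}{tag}.png",s["img"][:,:,::-1]); o[n]=s
    return o
def st():
    s=get_state(); q=s["orientation"]; from scipy.spatial.transform import Rotation as R
    M=R.from_quat(np.roll(q,-1)).as_matrix()
    print("t",s["time_s"],"p",s["tool_pos"].round(4),"yawY",np.degrees(np.arctan2(M[1,1],M[0,1])).round(1),"z",M[:,2].round(3),"q",s["joint_positions"].round(3),"F",s["ft_force"].round(1),"T",s["torque"].round(3),"w",round(s["gripper_width"],4),s["grasp_force"])
    return s
E
python3 - <<'E'
from look import *
st();S=look("1")
E
```

```text
t 1.15 p [ 0.4898 -0.273   0.207 ] yawY -103.9 z [-0.001  0.    -1.   ] q [ 0.62   0.218 -0.222  1.659  0.05   1.271 -1.425] F [-0.1 -0.7 -0. ] T [-0.029  0.023 -0.033] w 0.0856 0.0
```

View pics/wrist1.png

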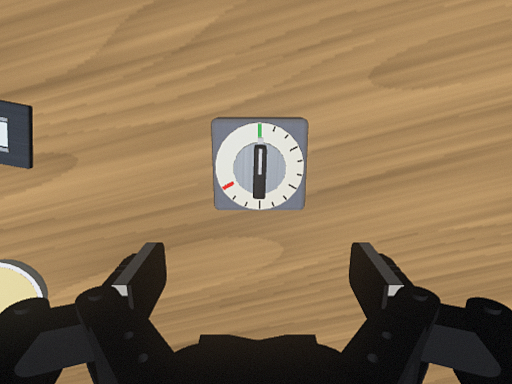

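```bash
python3 - <<'E'
from h import *
s=dict(np.load("pics/wrist1.npz"));im=s["img"]
h=cv2.cvtColor(im,cv2.COLOR_RGB2HSV)
b=blobs(im,(0,0,0),(179,255,70),50,(235,138,290,205))
for c,st,m in b[:2]:
    P,r=rect(m,s,.064); print("wing",c,st,r)
for n,lo,hi in(("red",(0,120,90),(10,255,255)),("green",(45,80,60),(85,255,255)),("dial",(0,0,185),(179,50,255))):
    for c,st,m in blobs(im,lo,hi,8,(205,110,315,215))[:1]:
        print(n,c.round(1),onz(s,c,.034).round(4),rect(m,s,.034)[1])
        if n=="dial":
            P,_=rect(m,s,.034); print(cv2.fitEllipse((P*1000).astype(np.float32)))
t=dict(np.load("pics/top0.npz"))
b2=[x for x in blobs(t["img"],(0,0,0),(179,255,70),20,(370,200,386,230))][0]
print("tri key",b2[0],tri(s,b[0][0],t,b2[0]))
E
```

```text
wing [259.0562249  174.01807229] [253 145  13  54 498] ((496.23748779296875, -276.5690002441406), (10.902928352355957, 50.9306755065918), 74.26228332519531)
red [227.6 185.2] [ 0.484  -0.2397  0.034 ] ((484.0561218261719, -239.77130126953125), (3.168088912963867, 12.244315147399902), 16.333574295043945)
green [259. 130.] [ 0.5315 -0.2853  0.034 ] ((531.4631958007812, -285.3022766113281), (2.0065197944641113, 11.78808879852295), 76.14915466308594)
dial [257.9 163.9] [ 0.4984 -0.276   0.034 ] ((494.84918212890625, -276.64007568359375), (90.01728820800781, 90.52989959716797), 70.04967498779297)
((494.9208984375, -276.5191345214844), (85.52127075195312, 88.20907592773438), 157.11691284179688)
tri key [377.06666667 218.23333333] (array([ 0.49141246, -0.27524713,  0.04972845]), np.float64(0.00034578267658605193))
```

drive_tool:
  steps:
    - {"fingers":1,"offset":[1,-1,-5],"roll":8.4}
    - {"fingers":1,"offset":[1,-1,-5],"roll":8.4}
    - {"fingers":1,"offset":[1,-1,-5],"roll":8.4}
    - {"fingers":1,"offset":[1,0,-5],"roll":8.4}
    - {"fingers":1,"offset":[1,0,-5],"roll":8.4}

```text
time_s: 1.7
tool_pos: [0.4934, -0.2789, 0.1821]
orientation: [0.0, 0.97, 0.243, -0.0]
ft_force: [0.4, 0.1, -0.1]
gripper_width: 0.0858
grasp_force: 0.0
```

drive_tool:
  steps:
    - {"fingers":1,"offset":[0,0,-5],"roll":8.4}
    - {"fingers":1,"offset":[0,0,-5],"roll":8.4}
    - {"fingers":1,"offset":[0,0,-5],"roll":8.4}
    - {"fingers":1,"offset":[0,0,-5],"roll":8.4}
    - {"fingers":1,"offset":[0,0,-5],"roll":8.4}

```text
time_s: 2.2
tool_pos: [0.4933, -0.2788, 0.157]
orientation: [0.0, 0.818, 0.575, -0.0]
ft_force: [0.9, -0.1, -0.8]
gripper_width: 0.0854
grasp_force: 0.0
```

drive_tool:
  steps:
    - {"fingers":1,"offset":[0,0,-5],"roll":8.4}
    - {"fingers":1,"offset":[0,0,-5],"roll":8.4}
    - {"fingers":1,"offset":[0,0,-5],"roll":8.4}
    - {"fingers":1,"offset":[0,0,-5],"roll":8.4}
    - {"fingers":1,"offset":[0,0,-5],"roll":8.4}

```text
time_s: 2.7
tool_pos: [0.4933, -0.2789, 0.1321]
orientation: [-0.0, 0.558, 0.83, -0.0]
ft_force: [0.2, -1.0, -0.4]
gripper_width: 0.0854
grasp_force: 0.0
```

drive_tool:
  steps:
    - {"fingers":1,"offset":[0,0,-5],"roll":8.4}
    - {"fingers":1,"offset":[0,0,-5],"roll":8.4}
    - {"fingers":1,"offset":[0,0,0],"roll":8.4}
    - {"fingers":1,"offset":[0,0,0],"roll":8.4}
    - {"fingers":1,"offset":[0,0,0],"roll":8.4}

```text
time_s: 3.2
tool_pos: [0.4933, -0.2789, 0.1222]
orientation: [-0.0, 0.224, 0.975, -0.0]
ft_force: [0.3, 0.0, -0.6]
gripper_width: 0.0855
grasp_force: 0.0
```

drive_tool:
  steps:
    - {"fingers":1,"offset":[0,0,0],"roll":5}
    - {"fingers":1,"offset":[0,0,0],"roll":5}
    - {"fingers":1,"offset":[0,0,0],"roll":0}
    - {"fingers":1,"offset":[0,0,0],"roll":0}

```text
time_s: 3.6
tool_pos: [0.4937, -0.2782, 0.1222]
orientation: [-0.0, 0.142, 0.99, -0.0]
ft_force: [0.8, -0.7, -0.4]
gripper_width: 0.0854
grasp_force: 0.0
```

```bash
python3 - <<'E'
from look import *
st()
E
```

```text
t 3.6 p [ 0.4937 -0.2782  0.1222] yawY 73.7 z [-0. -0. -1.] q [ 0.944  0.357 -0.612  1.724  0.224  1.132  1.552] F [ 0.8 -0.7 -0.4] T [-0.011  0.008 -0.007] w 0.0854 0.0
```

drive_tool:
  steps:
    - {"fingers":1,"offset":[1.3,1.7,-35],"roll":0.6}
    - {"fingers":1,"offset":[0,0,-42],"roll":0}
    - {"fingers":1,"offset":[0,0,0],"roll":0}

```text
time_s: 3.9
tool_pos: [0.4921, -0.2743, 0.0407]
orientation: [-0.004, 0.136, 0.991, 0.002]
ft_force: [-0.8, 0.3, -1.1]
gripper_width: 0.0852
grasp_force: 0.0
```

drive_tool:
  steps:
    - {"fingers":-1,"offset":[0,0,0],"roll":0}
    - {"fingers":-1,"offset":[0,0,0],"roll":0}
    - {"fingers":-1,"offset":[0,0,0],"roll":0}
    - {"fingers":-1,"offset":[0,0,0],"roll":0}
    - {"fingers":-1,"offset":[0,0,0],"roll":0}

```text
time_s: 4.4
tool_pos: [0.4961, -0.2758, 0.0462]
orientation: [0.001, 0.135, 0.991, -0.0]
ft_force: [-3.5, -15.3, 10.7]
gripper_width: 0.0122
grasp_force: 10.5
```

drive_tool:
  steps:
    - {"fingers":-1,"offset":[0,0,0],"roll":0}
    - {"fingers":-1,"offset":[0,0,0],"roll":0}
    - {"fingers":-1,"offset":[0,0,0],"roll":0}

```text
time_s: 4.7
tool_pos: [0.496, -0.2763, 0.0464]
orientation: [0.0, 0.135, 0.991, -0.001]
ft_force: [-2.4, -0.6, 6.9]
gripper_width: 0.0108
grasp_force: 60.4
```

```bash
python3 - <<'E'
from look import *
st()
E
```

```text
t 4.7 p [ 0.496  -0.2763  0.0464] yawY 74.5 z [ 0.001 -0.002 -1.   ] q [ 0.913  0.451 -0.587  1.783  0.293  0.994  1.511] F [-2.4 -0.6  6.9] T [-0.23   0.497 -0.04 ] w 0.0108 60.4193115234375
```

drive_tool:
  steps:
    - {"fingers":-1,"offset":[0,0,0],"roll":-4}
    - {"fingers":-1,"offset":[0,0,0],"roll":-7}
    - {"fingers":-1,"offset":[0,0,0],"roll":-7}
    - {"fingers":-1,"offset":[0,0,0],"roll":-7}
    - {"fingers":-1,"offset":[0,0,0],"roll":-7}

```text
time_s: 5.2
tool_pos: [0.4957, -0.2768, 0.0464]
orientation: [0.001, 0.405, 0.914, -0.001]
ft_force: [-2.9, -3.3, 6.8]
gripper_width: 0.0102
grasp_force: 60.5
```

```bash
python3 - <<'E'
from look import *
st()
E
```

```text
t 5.2 p [ 0.4957 -0.2768  0.0464] yawY 42.2 z [ 0.001 -0.002 -1.   ] q [ 0.83   0.429 -0.483  1.788  0.236  0.981  0.989] F [-2.9 -3.3  6.8] T [-0.613  0.733  0.053] w 0.0102 60.4630047082901
```

drive_tool:
  steps:
    - {"fingers":-1,"offset":[0,0,0],"roll":-8}
    - {"fingers":-1,"offset":[0,0,0],"roll":-8}
    - {"fingers":-1,"offset":[0,0,0],"roll":-8}
    - {"fingers":-1,"offset":[0,0,0],"roll":-8}
    - {"fingers":-1,"offset":[0,0,0],"roll":-8}

```text
time_s: 5.7
tool_pos: [0.4951, -0.2772, 0.0464]
orientation: [0.001, 0.694, 0.72, -0.001]
ft_force: [-7.3, -2.7, 8.6]
gripper_width: 0.0107
grasp_force: 60.7
```

drive_tool:
  steps:
    - {"fingers":-1,"offset":[0,0,0],"roll":-8}
    - {"fingers":-1,"offset":[0,0,0],"roll":-8}
    - {"fingers":-1,"offset":[0,0,0],"roll":-8}
    - {"fingers":-1,"offset":[0,0,0],"roll":-8}
    - {"fingers":-1,"offset":[0,0,0],"roll":-8}

```text
time_s: 6.2
tool_pos: [0.4944, -0.277, 0.0464]
orientation: [0.0, 0.898, 0.439, -0.001]
ft_force: [-9.3, -2.0, 11.5]
gripper_width: 0.0106
grasp_force: 61.2
```

drive_tool:
  steps:
    - {"fingers":-1,"offset":[0,0,0],"roll":-8}
    - {"fingers":-1,"offset":[0,0,0],"roll":-8}
    - {"fingers":-1,"offset":[0,0,0],"roll":-8}
    - {"fingers":-1,"offset":[0,0,0],"roll":-8}
    - {"fingers":-1,"offset":[0,0,0],"roll":-8}

```text
time_s: 6.7
tool_pos: [0.4941, -0.2764, 0.0464]
orientation: [0.0, 0.994, 0.106, -0.001]
ft_force: [-10.6, 1.1, 14.7]
gripper_width: 0.0106
grasp_force: 61.5
```

```bash
python3 - <<'E'
from look import *
st()
E
```

```text
t 6.7 p [ 0.4941 -0.2764  0.0464] yawY -77.9 z [-0.003 -0.001 -1.   ] q [ 0.525  0.385 -0.115  1.806  0.055  0.956 -0.972] F [-10.6   1.1  14.7] T [-0.006  2.552  0.027] w 0.0106 61.53865456581116
```

drive_tool:
  steps:
    - {"fingers":-1,"offset":[0,0,0],"roll":-8}
    - {"fingers":-1,"offset":[0,0,0],"roll":-8}
    - {"fingers":-1,"offset":[0,0,0],"roll":-8}
    - {"fingers":-1,"offset":[0,0,0],"roll":-8}
    - {"fingers":-1,"offset":[0,0,0],"roll":-8}

```text
time_s: 7.2
tool_pos: [0.4941, -0.2758, 0.0464]
orientation: [0.0, 0.971, -0.241, -0.001]
ft_force: [-11.5, 3.2, 15.4]
gripper_width: 0.0107
grasp_force: 61.7
```

drive_tool:
  steps:
    - {"fingers":-1,"offset":[0,0,0],"roll":-8}
    - {"fingers":-1,"offset":[0,0,0],"roll":-8}
    - {"fingers":-1,"offset":[0,0,0],"roll":-8}
    - {"fingers":-1,"offset":[0,0,0],"roll":-8}
    - {"fingers":-1,"offset":[0,0,0],"roll":0}

```text
time_s: 7.7
tool_pos: [0.4944, -0.2753, 0.0463]
orientation: [0.0, 0.867, -0.498, -0.001]
ft_force: [-11.0, 3.2, 14.6]
gripper_width: 0.0102
grasp_force: 61.7
```

```bash
python3 - <<'E'
from look import *
st()
E
```

```text
t 7.7 p [ 0.4944 -0.2753  0.0463] yawY -149.8 z [-0.002  0.001 -1.   ] q [ 0.342  0.38   0.102  1.817 -0.046  0.949 -2.151] F [-11.    3.2  14.6] T [ 0.626  2.376 -0.065] w 0.0102 61.71139597892761
```

drive_tool:
  steps:
    - {"fingers":-1,"offset":[0,0,0],"roll":-4}
    - {"fingers":-1,"offset":[0,0,0],"roll":-4}
    - {"fingers":-1,"offset":[0,0,0],"roll":-4}
    - {"fingers":-1,"offset":[0,0,0],"roll":-2}
    - {"fingers":-1,"offset":[0,0,0],"roll":0}

```text
time_s: 8.2
tool_pos: [0.4947, -0.2752, 0.0464]
orientation: [0.0, 0.801, -0.599, -0.001]
ft_force: [-9.6, 3.3, 15.0]
gripper_width: 0.0106
grasp_force: 61.6
```

```bash
python3 - <<'E'
from look import *
st()
E
```

```text
t 8.2 p [ 0.4947 -0.2752  0.0464] yawY -163.6 z [-0.002  0.001 -1.   ] q [ 0.306  0.381  0.144  1.819 -0.065  0.949 -2.377] F [-9.6  3.3 15. ] T [ 0.671  2.269 -0.032] w 0.0106 61.61202371120453
```

drive_tool:
  steps:
    - {"fingers":-1,"offset":[0,0,0],"roll":-2}
    - {"fingers":-1,"offset":[0,0,0],"roll":0}
    - {"fingers":-1,"offset":[0,0,0],"roll":0}

```text
time_s: 8.5
tool_pos: [0.4947, -0.2752, 0.0464]
orientation: [0.0, 0.791, -0.612, -0.001]
ft_force: [-8.9, 3.7, 15.1]
gripper_width: 0.0106
grasp_force: 61.9
```

```bash
python3 - <<'E'
from look import *
st()
E
```

```text
t 8.5 p [ 0.4947 -0.2752  0.0464] yawY -165.4 z [-0.002  0.001 -1.   ] q [ 0.301  0.381  0.149  1.819 -0.068  0.949 -2.408] F [-8.9  3.7 15.1] T [0.684 2.25  0.598] w 0.0106 61.88507258892059
```

drive_tool:
  steps:
    - {"fingers":-1,"offset":[0,0,0],"roll":-1.5}
    - {"fingers":-1,"offset":[0,0,0],"roll":0}
    - {"fingers":-1,"offset":[0,0,0],"roll":0}

```text
time_s: 8.8
tool_pos: [0.4947, -0.2752, 0.0464]
orientation: [0.001, 0.783, -0.622, -0.001]
ft_force: [-9.6, 2.8, 15.0]
gripper_width: 0.0107
grasp_force: 64.3
```

```bash
python3 - <<'E'
from look import *
st()
E
```

```text
t 8.8 p [ 0.4947 -0.2752  0.0464] yawY -166.9 z [-0.002  0.    -1.   ] q [ 0.297  0.381  0.154  1.819 -0.069  0.949 -2.432] F [-9.6  2.8 15. ] T [0.642 2.229 0.963] w 0.0107 64.2779392004013
```

drive_tool:
  steps:
    - {"fingers":1,"offset":[0,0,0],"roll":0}
    - {"fingers":1,"offset":[0,0,0],"roll":0}
    - {"fingers":1,"offset":[0,0,0],"roll":0}
    - {"fingers":1,"offset":[0,0,0],"roll":0}
    - {"fingers":1,"offset":[0,0,0],"roll":0}

```text
time_s: 9.3
tool_pos: [0.4958, -0.2753, 0.0452]
orientation: [0.0, 0.783, -0.622, -0.0]
ft_force: [-1.1, -0.5, -0.5]
gripper_width: 0.0814
grasp_force: 0.0
```

drive_tool:
  steps:
    - {"fingers":1,"offset":[0,0,0],"roll":0}
    - {"fingers":1,"offset":[0,0,40],"roll":0}
    - {"fingers":1,"offset":[0,0,45],"roll":0}
    - {"fingers":1,"offset":[0,0,45],"roll":0}
    - {"fingers":1,"offset":[0,0,40],"roll":0}

```text
time_s: 9.8
tool_pos: [0.4958, -0.2754, 0.2178]
orientation: [-0.0, 0.783, -0.622, 0.001]
ft_force: [0.4, 0.6, 0.4]
gripper_width: 0.0855
grasp_force: 0.0
```

```bash
python3 - <<'E'
from look import *
st();s=look("2")["wrist"];im=s["img"]
cv2.imwrite("pics/w2.png",im[:,:,::-1])
E
```

```text
t 9.8 p [ 0.4958 -0.2754  0.2178] yawY -167.0 z [ 0.001 -0.    -1.   ] q [ 0.278  0.209  0.172  1.649 -0.037  1.286 -2.458] F [0.4 0.6 0.4] T [-0.025 -0.036  0.   ] w 0.0855 0.0
```

View pics/w2.png

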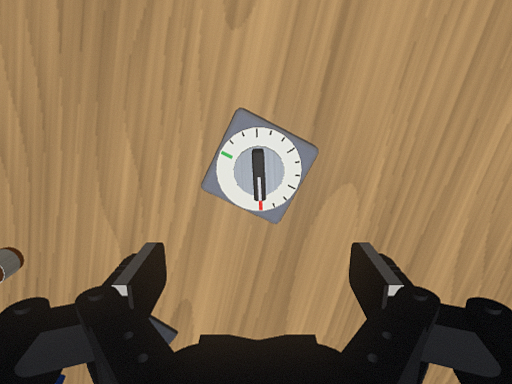

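drive_tool:
  steps:
    - {"fingers":1,"offset":[0,27,0],"roll":8.35}
    - {"fingers":1,"offset":[0,27,0],"roll":8.35}
    - {"fingers":1,"offset":[0,27,0],"roll":8.35}
    - {"fingers":1,"offset":[0,27,0],"roll":8.35}
    - {"fingers":1,"offset":[0,27,0],"roll":8.35}

```text
time_s: 10.35
tool_pos: [0.4956, -0.1393, 0.2151]
orientation: [0.0, 0.954, -0.3, -0.0]
ft_force: [-0.4, 0.3, -0.3]
gripper_width: 0.0854
grasp_force: 0.0
```

drive_tool:
  steps:
    - {"fingers":1,"offset":[0,27,0],"roll":8.35}
    - {"fingers":1,"offset":[0,27,0],"roll":8.35}
    - {"fingers":1,"offset":[0,27,0],"roll":8.35}
    - {"fingers":1,"offset":[0,27,0],"roll":8.35}
    - {"fingers":1,"offset":[0,27,0],"roll":8.35}

```text
time_s: 10.85
tool_pos: [0.4956, -0.0042, 0.2152]
orientation: [0.0, 0.998, 0.06, 0.0]
ft_force: [0.1, -0.6, 0.3]
gripper_width: 0.0855
grasp_force: 0.0
```

drive_tool:
  steps:
    - {"fingers":1,"offset":[-4,27,0],"roll":8.35}
    - {"fingers":1,"offset":[-4,27,0],"roll":8.35}
    - {"fingers":1,"offset":[-4,27,0],"roll":8.35}
    - {"fingers":1,"offset":[-4,27,0],"roll":8.35}
    - {"fingers":1,"offset":[-4,27,0],"roll":8.35}

```text
time_s: 11.35
tool_pos: [0.4754, 0.1307, 0.2152]
orientation: [0.0, 0.911, 0.412, 0.0]
ft_force: [0.3, -0.1, -0.3]
gripper_width: 0.0855
grasp_force: 0.0
```

drive_tool:
  steps:
    - {"fingers":1,"offset":[-4,20,0],"roll":8.35}
    - {"fingers":1,"offset":[-4,20,0],"roll":8.35}
    - {"fingers":1,"offset":[-4,20,0],"roll":8.35}
    - {"fingers":1,"offset":[-4,20,0],"roll":8.35}
    - {"fingers":1,"offset":[0,0,0],"roll":8.35}

```text
time_s: 11.85
tool_pos: [0.4586, 0.2127, 0.2151]
orientation: [-0.001, 0.703, 0.711, 0.0]
ft_force: [-0.2, -0.8, -1.0]
gripper_width: 0.0852
grasp_force: 0.0
```

```bash
python3 - <<'E'
from look import *
st();s=look("3",("wrist","side"));im=s["wrist"]["img"]
for p in([.4574,.2629,.01],[.4574,.2629,.066],[.4592,.2656,.142]): print(proj(s["wrist"],p))
cv2.imwrite("pics/ws3.png",cv2.resize(np.hstack([im,s["side"]["img"]]),(800,300),interpolation=cv2.INTER_AREA)[:,:,::-1])
E
```

```text
t 11.85 p [0.4586 0.2127 0.2151] yawY 0.6 z [-0.     0.001 -1.   ] q [-0.151  0.103 -0.395  1.776  0.04   1.27  -0.545] F [-0.2 -0.8 -1. ] T [0.018 0.012 0.02 ] w 0.0852 0.0
[257.00534332 121.61384448]
[256.91986566 125.19227572]
[259.41674119 128.96338711]
```

View pics/ws3.png

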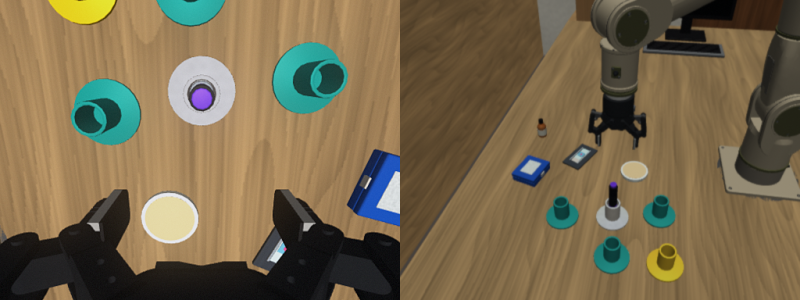

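```bash
python3 - <<'E'
from h import *
s=dict(np.load("pics/wrist3.npz"));t=dict(np.load("pics/side3.npz"));t0=dict(np.load("pics/top0.npz"))
c=blobs(s["img"],(120,100,60),(150,255,255))[0]; d=blobs(t["img"],(120,100,60),(150,255,255))[0]; e=blobs(t0["img"],(120,100,60),(150,255,255))[0]
print("tail",c[0],onz(s,c[0],.141),"ws",tri(s,c[0],t,d[0]),"wt",tri(s,c[0],t0,e[0]))
f=blobs(s["img"],(0,0,110),(179,45,255),200,(205,65,310,165))[0]
P,_=rect(f[2],s,.01); print(cv2.fitEllipse((P*1000).astype(np.float32)))
f=blobs(t0["img"],(0,0,110),(179,45,255),200,(145,200,200,260))[0]
P,_=rect(f[2],t0,.01); print("top",cv2.minEnclosingCircle((P*1000).astype(np.float32)),cv2.fitEllipse((P*1000).astype(np.float32)))
for z in(.066,): # rim: dark ring edges
    print([onz(s,u,z).round(4) for u in((240,116),(275,116))])
E
```

```text
tail [257.7852349  125.97818792] [0.45806851 0.2675115  0.141     ] ws (array([0.45848457, 0.26739782, 0.13877481]), np.float64(0.0008287883073196001)) wt (array([0.45893659, 0.26661143, 0.13390137]), np.float64(0.0018853723522772405))
((458.1138610839844, 267.3856201171875), (92.98839569091797, 93.31979370117188), 11.867338180541992)
top ((459.4076843261719, 265.38653564453125), 48.315589904785156) ((459.5010070800781, 265.4989013671875), (92.81747436523438, 94.18089294433594), 168.61033630371094)
[array([0.4419, 0.2709, 0.066 ]), array([0.4738, 0.2713, 0.066 ])]
```

drive_tool:
  steps:
    - {"fingers":1,"offset":[0,27,0],"roll":-0.6}
    - {"fingers":1,"offset":[0,27,0],"roll":0}
    - {"fingers":1,"offset":[0,0,-30],"roll":0}
    - {"fingers":1,"offset":[0,0,-30],"roll":0}
    - {"fingers":1,"offset":[0,0,0],"roll":0}

```text
time_s: 12.45
tool_pos: [0.458, 0.2618, 0.1517]
orientation: [-0.001, 0.712, 0.702, -0.003]
ft_force: [-0.4, -0.6, 0.2]
gripper_width: 0.0854
grasp_force: 0.0
```

drive_tool:
  steps:
    - {"fingers":1,"offset":[0,0,-25],"roll":0}
    - {"fingers":1,"offset":[0,0,-25],"roll":0}
    - {"fingers":1,"offset":[0,0,-25],"roll":0}
    - {"fingers":1,"offset":[0,0,0],"roll":0}

```text
time_s: 12.85
tool_pos: [0.4589, 0.2623, 0.0788]
orientation: [-0.0, 0.712, 0.702, -0.002]
ft_force: [0.1, -0.0, 0.4]
gripper_width: 0.0852
grasp_force: 0.0
```

```bash
python3 - <<'E'
from look import *
st()
E
```

```text
t 12.85 p [0.4589 0.2623 0.0788] yawY -0.8 z [-0.003 -0.002 -1.   ] q [-0.238  0.299 -0.418  1.865  0.141  1.01  -0.729] F [ 0.1 -0.   0.4] T [ 0.016  0.012 -0.023] w 0.0852 0.0
```

drive_tool:
  steps:
    - {"fingers":1,"offset":[0,4,0],"roll":0.8}
    - {"fingers":-1,"offset":[0,0,0],"roll":0}
    - {"fingers":-1,"offset":[0,0,0],"roll":0}
    - {"fingers":-1,"offset":[0,0,0],"roll":0}
    - {"fingers":-1,"offset":[0,0,0],"roll":0}

```text
time_s: 13.35
tool_pos: [0.46, 0.2677, 0.0809]
orientation: [0.0, 0.706, 0.708, 0.0]
ft_force: [-0.4, 0.4, 0.4]
gripper_width: 0.0281
grasp_force: 0.0
```

drive_tool:
  steps:
    - {"fingers":-1,"offset":[0,0,0],"roll":0}
    - {"fingers":-1,"offset":[0,0,0],"roll":0}
    - {"fingers":-1,"offset":[0,0,0],"roll":0}

```text
time_s: 13.65
tool_pos: [0.4598, 0.2678, 0.0808]
orientation: [0.0, 0.706, 0.709, 0.0]
ft_force: [-2.2, -0.4, 6.1]
gripper_width: 0.0228
grasp_force: 58.4
```

```bash
python3 - <<'E'
from look import *
st()
E
```

```text
t 13.65 p [0.4598 0.2678 0.0808] yawY 0.2 z [ 0.  0. -1.] q [-0.243  0.301 -0.423  1.858  0.144  1.012 -0.721] F [-2.2 -0.4  6.1] T [-0.223  0.575  0.008] w 0.0228 58.36807608604431
```

drive_tool:
  steps:
    - {"fingers":-1,"offset":[0,0,10],"roll":0}
    - {"fingers":-1,"offset":[0,0,20],"roll":0}
    - {"fingers":-1,"offset":[0,0,20],"roll":0}
    - {"fingers":-1,"offset":[0,0,20],"roll":0}
    - {"fingers":-1,"offset":[0,0,0],"roll":0}

```text
time_s: 14.15
tool_pos: [0.461, 0.2685, 0.1533]
orientation: [0.001, 0.706, 0.709, 0.002]
ft_force: [-0.2, 1.0, -1.4]
gripper_width: 0.0227
grasp_force: 58.7
```

```bash
python3 - <<'E'
from look import *
st();s=look("4",("side",))["side"]
cv2.imwrite("pics/s4.png",cv2.resize(s["img"][180:320,180:380],(800,560),interpolation=cv2.INTER_CUBIC)[:,:,::-1])
E
```

```text
t 14.15 p [0.461  0.2685 0.1533] yawY 0.2 z [ 0.004  0.002 -1.   ] q [-0.227  0.219 -0.433  1.788  0.101  1.151 -0.688] F [-0.2  1.  -1.4] T [-0.002 -0.022  0.029] w 0.0227 58.73099684715271
```

View pics/s4.png

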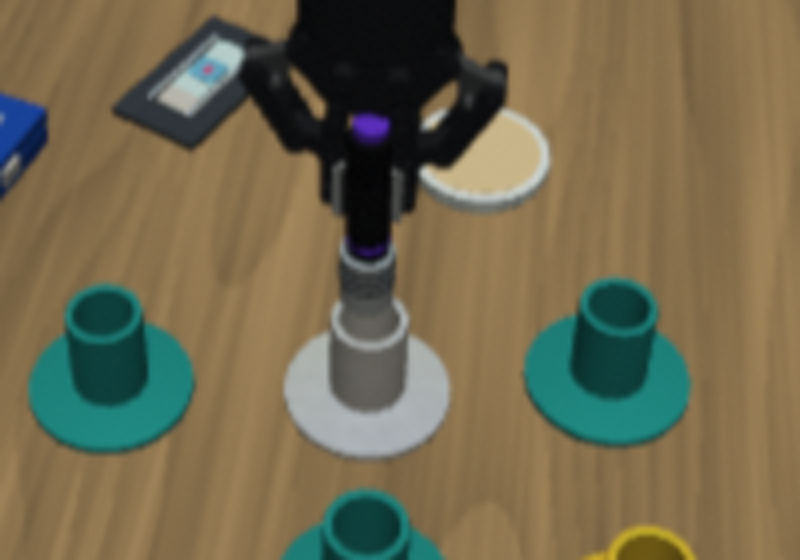

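drive_tool:
  steps:
    - {"fingers":-1,"offset":[0,-15,0],"roll":0}
    - {"fingers":-1,"offset":[0,-20,0],"roll":0}
    - {"fingers":-1,"offset":[0,-15,0],"roll":0}
    - {"fingers":-1,"offset":[0,0,-20],"roll":0}
    - {"fingers":-1,"offset":[0,0,-20],"roll":0}

```text
time_s: 14.7
tool_pos: [0.4597, 0.2157, 0.1092]
orientation: [0.0, 0.706, 0.708, -0.0]
ft_force: [-0.3, -0.4, -1.3]
gripper_width: 0.0226
grasp_force: 58.8
```

drive_tool:
  steps:
    - {"fingers":-1,"offset":[0,0,-2],"roll":0}
    - {"fingers":-1,"offset":[0,4,0],"roll":0}
    - {"fingers":-1,"offset":[0,5,0],"roll":0}
    - {"fingers":-1,"offset":[0,5,0],"roll":0}
    - {"fingers":-1,"offset":[0,5,0],"roll":0}

```text
time_s: 15.2
tool_pos: [0.4603, 0.2353, 0.109]
orientation: [0.001, 0.706, 0.708, -0.001]
ft_force: [-1.3, -7.0, 3.2]
gripper_width: 0.0228
grasp_force: 59.1
```

```bash
python3 - <<'E'
from look import *
st()
E
```

```text
t 15.2 p [0.4603 0.2353 0.109 ] yawY 0.2 z [ 0.001 -0.003 -1.   ] q [-0.193  0.234 -0.412  1.871  0.11   1.059 -0.645] F [-1.3 -7.   3.2] T [-1.947  0.51   0.031] w 0.0228 59.0899783372879
```

drive_tool:
  steps:
    - {"fingers":-1,"offset":[0,5,0],"roll":0}
    - {"fingers":-1,"offset":[0,5,0],"roll":0}
    - {"fingers":-1,"offset":[0,5,0],"roll":0}
    - {"fingers":-1,"offset":[0,5,0],"roll":0}
    - {"fingers":-1,"offset":[0,0,0],"roll":0}

```text
time_s: 15.7
tool_pos: [0.4603, 0.2557, 0.1086]
orientation: [0.001, 0.706, 0.709, -0.001]
ft_force: [1.4, -6.4, -0.0]
gripper_width: 0.023
grasp_force: 59.9
```

```bash
cat > tilt.py <<'E'
from look import *
from h import *
import sys
def run(tag):
    s0=st(); S=look(tag,("side","top"))
    V=lambda s:blobs(s["img"],(120,100,60),(150,255,255),3)
    for n in S:
        print(n,[(c.round(1),a[4]) for c,a,m in V(S[n])[:3]])
    return S,s0
if __name__=="__main__":
    S,_=run(sys.argv[1])
    im=S["side"]["img"]
    x0,y0,x1,y1=map(int,sys.argv[2].split(","))
    cv2.imwrite(f"pics/z{sys.argv[1]}.png",cv2.resize(im[y0:y1,x0:x1],None,fx=4,fy=4,interpolation=cv2.INTER_CUBIC)[:,:,::-1])
E
python3 tilt.py 5 180,180,380,320
```

```text
t 15.7 p [0.4603 0.2557 0.1086] yawY 0.2 z [ 0.001 -0.002 -1.   ] q [-0.222  0.255 -0.421  1.847  0.121  1.064 -0.686] F [ 1.4 -6.4 -0. ] T [-1.625 -0.209  0.025] w 0.023 59.90874767303467
side [(array([272.4, 226.2]), np.int32(68))]
top []
```

drive_tool:
  steps:
    - {"fingers":-1,"offset":[0,5,-1],"roll":0}
    - {"fingers":-1,"offset":[0,5,-1],"roll":0}
    - {"fingers":-1,"offset":[0,5,-2],"roll":0}
    - {"fingers":-1,"offset":[0,5,-2],"roll":0}
    - {"fingers":-1,"offset":[0,3,-2],"roll":0}

```text
time_s: 16.3
tool_pos: [0.4605, 0.2791, 0.1012]
orientation: [0.001, 0.706, 0.708, -0.0]
ft_force: [0.6, -5.3, 5.8]
gripper_width: 0.0229
grasp_force: 59.6
```

```bash
python3 tilt.py 6 180,180,380,320; python3 - <<'E'
from h import *
for tag,p,uv in(("4",(.461,.2685,.172),None),("5",(.4603,.2557,.1273),None),("6",None,None)):
    s=dict(np.load(f"pics/side{tag}.npz")); b=blobs(s["img"],(120,100,60),(150,255,255),3)
    print(tag,[(c.round(1),a[:5]) for c,a,m in b[:2]])
    if p: print([(th,proj(s,np.array(p)+.0395*np.array([0,np.sin(np.radians(th)),np.cos(np.radians(th))])).round(1)) for th in(0,10,20,25,30,35,45)])
E
```

```text
t 16.3 p [0.4605 0.2791 0.1012] yawY 0.2 z [ 0.001 -0.002 -1.   ] q [-0.257  0.29  -0.428  1.824  0.139  1.057 -0.734] F [ 0.6 -5.3  5.8] T [-1.746 -0.016  0.055] w 0.0229 59.62099313735962
side [(array([270.4, 241. ]), np.int32(76))]
top [(array([175.6, 221.6]), np.int32(7))]
4 [(array([272.2, 211.4]), array([268, 208,  10,   8,  64], dtype=int32)), (array([272.3, 242.5]), array([270, 242,   6,   2,  11], dtype=int32))]
[(0, array([272.6, 211.3])), (10, array([272.1, 213.9])), (20, array([271.7, 216.8])), (25, array([271.5, 218.4])), (30, array([271.3, 220. ])), (35, array([271. , 221.7])), (45, array([270.7, 225.2]))]
5 [(array([272.4, 226.2]), array([268, 222,  10,   9,  68], dtype=int32))]
[(0, array([273.2, 223. ])), (10, array([272.7, 225.5])), (20, array([272.3, 228.3])), (25, array([272.1, 229.9])), (30, array([271.9, 231.5])), (35, array([271.7, 233.1])), (45, array([271.3, 236.4]))]
6 [(array([270.4, 241. ]), array([266, 237,  10,   9,  76], dtype=int32))]
```

View pics/z6.png

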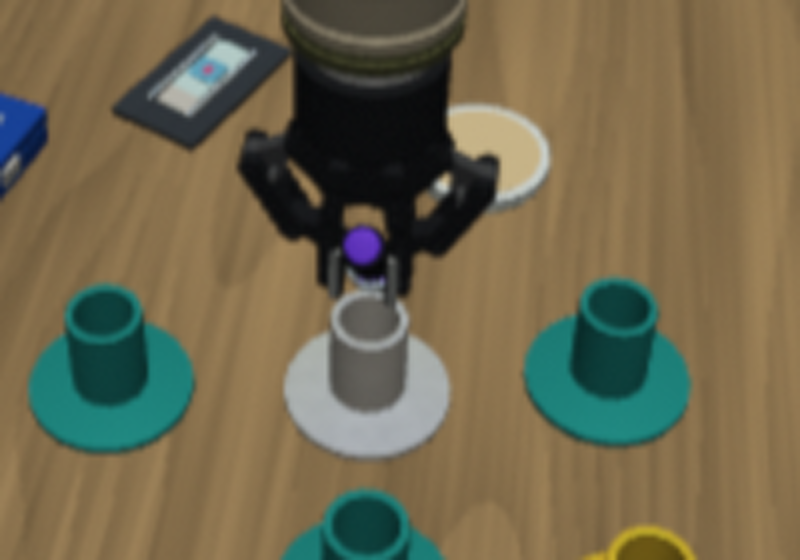

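drive_tool:
  steps:
    - {"fingers":-1,"offset":[0,-4,10],"roll":0}
    - {"fingers":-1,"offset":[0,-10,25],"roll":0}
    - {"fingers":-1,"offset":[0,-10,25],"roll":8}
    - {"fingers":-1,"offset":[0,0,0],"roll":8}
    - {"fingers":-1,"offset":[0,0,0],"roll":8}

```text
time_s: 16.9
tool_pos: [0.4602, 0.2561, 0.1623]
orientation: [0.001, 0.541, 0.841, 0.001]
ft_force: [-1.2, -0.0, -1.5]
gripper_width: 0.0224
grasp_force: 58.9
```

drive_tool:
  steps:
    - {"fingers":-1,"offset":[0,0,0],"roll":8}
    - {"fingers":-1,"offset":[0,0,0],"roll":8}
    - {"fingers":-1,"offset":[0,0,0],"roll":8}
    - {"fingers":-1,"offset":[0,0,0],"roll":8}
    - {"fingers":-1,"offset":[0,0,0],"roll":8}

```text
time_s: 17.4
tool_pos: [0.4597, 0.2562, 0.1613]
orientation: [0.0, 0.22, 0.976, 0.001]
ft_force: [0.7, 0.0, -0.8]
gripper_width: 0.0225
grasp_force: 58.8
```

drive_tool:
  steps:
    - {"fingers":-1,"offset":[0,0,0],"roll":8}
    - {"fingers":-1,"offset":[0,0,0],"roll":8}
    - {"fingers":-1,"offset":[0,0,0],"roll":6}
    - {"fingers":-1,"offset":[0,0,0],"roll":4}
    - {"fingers":-1,"offset":[0,0,0],"roll":0}

```text
time_s: 17.9
tool_pos: [0.4597, 0.2561, 0.1612]
orientation: [0.0, -0.003, 1.0, 0.001]
ft_force: [-0.4, -0.6, -1.8]
gripper_width: 0.0226
grasp_force: 58.8
```

```bash
python3 - <<'E'
from h import *
s=dict(np.load(f"pics/side6.npz"))
print([(th,proj(s,np.array((.4605,.2791,.12))+.0395*np.array([0,np.sin(np.radians(th)),np.cos(np.radians(th))])).round(1)) for th in(20,25,30,35,40,45,50)])
E
python3 tilt.py 7 180,140,380,290
```

```text
[(20, array([270.7, 238.9])), (25, array([270.5, 240.5])), (30, array([270.3, 242.1])), (35, array([270.1, 243.8])), (40, array([269.9, 245.5])), (45, array([269.7, 247.2])), (50, array([269.5, 248.9]))]
t 17.9 p [0.4597 0.2561 0.1612] yawY 90.3 z [ 0.001  0.001 -1.   ] q [-0.065  0.219 -0.592  1.788  0.131  1.174  0.88 ] F [-0.4 -0.6 -1.8] T [-0.01  -0.014 -0.028] w 0.0226 58.81715655326843
side [(array([283.6, 207. ]), np.int32(33)), (array([255.8, 227.2]), np.int32(16))]
top []
```

View pics/z7.png

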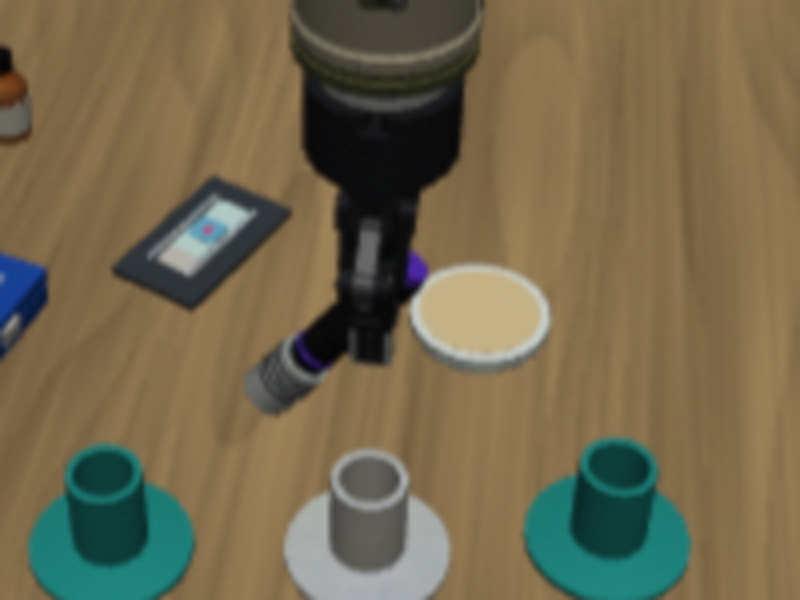

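```bash
cat > ax.py <<'E'
from h import *
def ony(s,uv,y):
    o,d=ray(s,uv); return o+d*(y-o[1])/d[1]
def axis(s,p,yaw=0,draw=None):
    "lamp in plane y=p_y; p grasp point. returns pts"
    y=p[1]; im=s["img"]; u,v=proj(s,p).astype(int)
    V=blobs(im,(120,70,40),(155,255,255),4,(u-60,v-45,u+60,v+60))[:3]
    vi=[ony(s,c,y) for c,a,m in V]
    hsv=cv2.cvtColor(im,cv2.COLOR_RGB2HSV)
    G=blobs(im,(0,0,60),(179,60,255),40,(u-50,v,u-5,v+50))
    print("violet",[(c.round(1),a[4],q.round(4)) for (c,a,m),q in zip(V,vi)])
    for c,a,m in G[:2]:
        ys,xs=np.nonzero(m); Q=np.array([ony(s,(x,yy),y) for x,yy in zip(xs,ys)])[:,[0,2]]
        mu=Q.mean(0); w=np.linalg.svd(Q-mu,full_matrices=False)[2]
        R=cv2.minAreaRect((Q*1000).astype(np.float32))
        print("gray",c.round(1),a[:5],"cent",mu.round(4),"pca",w.round(3).tolist(),"rect",R)
        d=mu-np.array([p[0],p[2]]); print(" angle grasp->head from vertical",np.degrees(np.arctan2(d[0],-d[1])),"dist",np.linalg.norm(d))
E
python3 - <<'E'
from ax import *
s=dict(np.load("pics/side7.npz")); axis(s,np.array([.4597,.2561,.1799]))
E
```

```text
violet [(array([283.3, 207.4]), np.int32(42), array([0.441 , 0.2561, 0.2137])), (array([256.7, 228.3]), np.int32(28), array([0.495 , 0.2561, 0.1462]))]
gray [249.  233.9] [241 223  21  20 176] cent [0.5119 0.1263] pca [[0.466, -0.885], [-0.885, -0.466]] rect ((508.29974365234375, 128.36508178710938), (32.11628341674805, 61.464019775390625), 36.623619079589844)
 angle grasp->head from vertical 44.251024632736936 dist 0.07485856592144866
gray [263.4 262. ] [255 253  13  15  99] cent [0.4795 0.0401] pca [[0.299, -0.954], [-0.954, -0.299]] rect ((476.141845703125, 41.52538299560547), (23.492355346679688, 59.522274017333984), 23.847732543945312)
 angle grasp->head from vertical 8.07197197115905 dist 0.14122387410430678
```

```bash
python3 - <<'E'
from look import *
from ax import *
s=look("8",("wrist",))["wrist"]; g=np.array([.4597,.2561,.1799])
print([(c.round(1),a[:5]) for c,a,m in blobs(s["img"],(120,70,40),(155,255,255),4)[:4]])
for th in(35,40,45,50):
    d=np.array([-np.sin(np.radians(th)),0,np.cos(np.radians(th))])
    print(th,[proj(s,g+d*(k-87.5)/1000).round(1).tolist() for k in(130,122,0,38)])
t=dict(np.load("pics/side7.npz"))
for th in(35,40,45,50):
    d=np.array([-np.sin(np.radians(th)),0,np.cos(np.radians(th))])
    print(th,[proj(t,g+d*(k-87.5)/1000).round(1).tolist() for k in(130,122,0,38)])
a=cv2.resize(s["img"][150:384,100:412],(400,300)); b=cv2.resize(t["img"][193:253,225:305],(400,300),interpolation=cv2.INTER_CUBIC)
cv2.imwrite("pics/w8.png",np.hstack([a,b])[:,:,::-1])
E
```

```text
[(array([258.2, 277.5]), array([ 223,  244,   79,   69, 3358], dtype=int32)), (array([287.8, 261.1]), array([285, 257,   6,   9,  18], dtype=int32)), (array([286. , 306.5]), array([286, 305,   1,   4,   4], dtype=int32))]
35 [[257.7, 255.3], [257.6, 258.5], [257.3, 279.5], [257.4, 275.7]]
40 [[257.7, 243.6], [257.6, 249.6], [257.3, 290.7], [257.4, 283.3]]
45 [[257.7, 232.5], [257.7, 241.0], [257.3, 302.2], [257.3, 290.9]]
50 [[257.7, 222.1], [257.7, 233.0], [257.3, 313.9], [257.3, 298.6]]
35 [[286.1, 207.4], [283.7, 209.5], [250.0, 239.9], [259.9, 230.9]]
40 [[287.5, 208.3], [284.8, 210.3], [247.2, 238.1], [258.3, 229.9]]
45 [[288.8, 209.4], [285.9, 211.2], [244.6, 236.1], [256.8, 228.8]]
50 [[290.0, 210.5], [286.8, 212.1], [242.2, 234.1], [255.5, 227.5]]
```

View pics/w8.png

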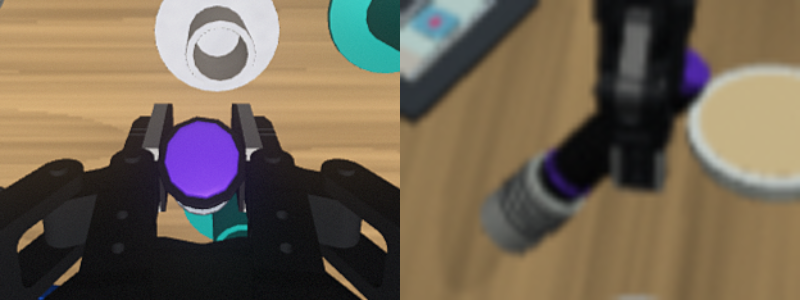

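drive_tool:
  steps:
    - {"fingers":-1,"offset":[18,10,0],"roll":0}
    - {"fingers":-1,"offset":[0,0,-20],"roll":0}
    - {"fingers":-1,"offset":[0,0,-20],"roll":0}
    - {"fingers":-1,"offset":[0,0,-20],"roll":0}
    - {"fingers":-1,"offset":[-10,0,0],"roll":0}

```text
time_s: 18.55
tool_pos: [0.4668, 0.2646, 0.098]
orientation: [-0.002, -0.001, 1.0, -0.001]
ft_force: [0.2, 0.2, -1.4]
gripper_width: 0.0227
grasp_force: 59.0
```

drive_tool:
  steps:
    - {"fingers":-1,"offset":[-8,0,0],"roll":0}
    - {"fingers":-1,"offset":[-7,0,0],"roll":0}
    - {"fingers":-1,"offset":[-7,0,0],"roll":0}
    - {"fingers":-1,"offset":[0,0,0],"roll":0}

```text
time_s: 18.95
tool_pos: [0.4463, 0.2663, 0.102]
orientation: [0.002, -0.002, 1.0, 0.001]
ft_force: [1.5, 0.3, 3.7]
gripper_width: 0.0227
grasp_force: 59.7
```

drive_tool:
  steps:
    - {"fingers":-1,"offset":[-4,0,-3],"roll":0}
    - {"fingers":-1,"offset":[-4,0,-3],"roll":0}
    - {"fingers":-1,"offset":[0,0,0],"roll":0}
    - {"fingers":-1,"offset":[0,0,0],"roll":0}

```text
time_s: 19.35
tool_pos: [0.4393, 0.2664, 0.0957]
orientation: [0.002, -0.002, 1.0, 0.001]
ft_force: [5.0, 1.3, 5.9]
gripper_width: 0.0228
grasp_force: 60.3
```

```bash
python3 - <<'E'
from look import *
st()
E
```

```text
t 19.35 p [0.4393 0.2664 0.0957] yawY 90.2 z [ 0.003  0.002 -1.   ] q [-0.101  0.267 -0.597  1.887  0.174  1.035  0.805] F [5.  1.3 5.9] T [ 0.365 -1.356  0.077] w 0.0228 60.276010036468506
```

drive_tool:
  steps:
    - {"fingers":-1,"offset":[4,0,10],"roll":0}
    - {"fingers":-1,"offset":[0,20,40],"roll":0}
    - {"fingers":-1,"offset":[0,30,40],"roll":0}
    - {"fingers":-1,"offset":[0,30,40],"roll":0}
    - {"fingers":-1,"offset":[0,30,40],"roll":0}

```text
time_s: 19.85
tool_pos: [0.441, 0.376, 0.2661]
orientation: [-0.001, -0.002, 1.0, -0.001]
ft_force: [0.8, 0.0, -0.6]
gripper_width: 0.0229
grasp_force: 59.1
```

drive_tool:
  steps:
    - {"fingers":-1,"offset":[0,30,40],"roll":0}
    - {"fingers":-1,"offset":[0,20,40],"roll":0}
    - {"fingers":-1,"offset":[0,0,0],"roll":0}
    - {"fingers":-1,"offset":[0,0,0],"roll":0}
    - {"fingers":-1,"offset":[0,0,0],"roll":0}

```text
time_s: 20.35
tool_pos: [0.4417, 0.4245, 0.3428]
orientation: [-0.001, -0.002, 1.0, -0.001]
ft_force: [0.0, -0.3, -1.6]
gripper_width: 0.0225
grasp_force: 59.3
```

```bash
python3 - <<'E'
from look import *
from ax import *
s0=st(); S=look("9",("side","wrist")); g=s0["tool_pos"]+[0,0,.0187]
t=S["side"]; im=t["img"]
u,v=proj(t,g).astype(int); print("grasp px",u,v, "w violet",[(c.round(1),a[:5].tolist()) for c,a,m in blobs(S["wrist"]["img"],(120,70,40),(155,255,255),100)[:2]])
h=cv2.cvtColor(im,cv2.COLOR_RGB2HSV)
x0,y0,x1,y1=u-60,v-35,u+45,v+60
# text map: V violet, g gray, k black, . wood
for y in range(y0,y1,2):
    r=""
    for x in range(x0,x1):
        H,Sx,Vx=map(int,h[y,x]); r+= "V" if 115<H<160 and Sx>70 and Vx>40 else "k" if Vx<45 else "g" if Sx<60 else "."
    print(y,r)
print("x0",x0)
for th in(35,40,45,50):
    d=np.array([-np.sin(np.radians(th)),0,np.cos(np.radians(th))])
    print(th,[proj(t,g+d*(k-87.5)/1000).round(1).tolist() for k in(130,122,38,0)],[proj(S["wrist"],g+d*(k-87.5)/1000).round(1).tolist() for k in(130,)])
E
```

```text
t 20.35 p [0.4417 0.4245 0.3428] yawY 90.2 z [-0.002 -0.002 -1.   ] q [-0.35   0.345 -0.663  1.273  0.209  1.595  0.595] F [ 0.  -0.3 -1.6] T [-0.006  0.011 -0.003] w 0.0225 59.32223975658417
grasp px 274 209 w violet [(array([258. , 269.3]), [225, 234, 74, 77, 3505])]
174 ...............................................kkkkkkkkgggggggkkkkkkkkkkkkk..............................
176 ...............................................kkkkkkkkgggggggkkkkkkkkkkkkk..............................
178 ................................................kkkkkkkgggggggkkkkkkkkkkkk...............................
180 ................................................kkkkkkkgggggggkkkkkkkkkkkk...............................
182 ................................................kkkkkkggggggggkkkkkkkkkkk................................
184 ...................g............................kkkkkkggggggggkkkkkkkkkk.................................
186 .................gggggggg.......................kkkkkkggggggggkkkkkkkkkkgg...............................
188 ...............gggggggggggggg...................kkkkkggg
[... 4096 characters left out ...]
...................g...
264 ............................................ggggggggggggggggggggggggggg............................g.....
266 ...........g..............................ggggggggggggggggggggggggggggggg.........................g......
268 ........................................ggggggggggggggggggggggggggggggggggg......................g.......
x0 214
35 [[292.3, 192.9], [288.9, 196.1], [256.0, 226.3], [242.7, 238.6]] [[257.2, 254.3]]
40 [[294.3, 194.3], [290.5, 197.2], [253.8, 224.9], [238.9, 236.1]] [[257.3, 242.6]]
45 [[296.1, 195.9], [291.9, 198.4], [251.8, 223.3], [235.4, 233.5]] [[257.3, 231.5]]
50 [[297.7, 197.5], [293.2, 199.7], [249.9, 221.6], [232.1, 230.7]] [[257.4, 221.2]]
```

```bash
python3 - <<'E'
from ax import *
t=dict(np.load("pics/side9.npz")); p=np.array([.4417,.4245,.3428])
L=ony(t,(232.1,231.8),p[1]);T=ony(t,(290,192.9),p[1]);d=T-L
th=np.degrees(np.arctan2(-d[0],d[2])); print("lens-TCP",(L-p).round(4),"tail-TCP",(T-p).round(4),np.linalg.norm(d),th)
for a in(th,45):
    n=np.array([np.sin(np.radians(a)),0,-np.cos(np.radians(a))]); C=np.array([.6052,.0105,.010]); print("TCP target",(C-.08*n-(L-p)).round(4))
E
```

```text
lens-TCP [ 0.0671  0.     -0.0401] tail-TCP [-0.0211  0.      0.0532] 0.12842157160571846 43.40526532065296
TCP target [0.4831 0.0105 0.1082]
TCP target [0.4815 0.0105 0.1067]
```

drive_tool:
  steps:
    - {"fingers":-1,"offset":[4,-41,-14],"roll":0}
    - {"fingers":-1,"offset":[4,-41,-14],"roll":0}
    - {"fingers":-1,"offset":[4,-41,-14],"roll":0}
    - {"fingers":-1,"offset":[4,-41,-14],"roll":0}
    - {"fingers":-1,"offset":[4,-41,-14],"roll":0}

```text
time_s: 20.95
tool_pos: [0.4613, 0.2179, 0.2731]
orientation: [-0.001, -0.001, 1.0, -0.0]
ft_force: [0.9, 0.2, -0.5]
gripper_width: 0.0224
grasp_force: 59.4
```

drive_tool:
  steps:
    - {"fingers":-1,"offset":[4,-41,-14],"roll":0}
    - {"fingers":-1,"offset":[4,-41,-14],"roll":0}
    - {"fingers":-1,"offset":[4,-41,-14],"roll":0}
    - {"fingers":-1,"offset":[4,-41,-14],"roll":0}
    - {"fingers":-1,"offset":[4,-41,-14],"roll":0}

```text
time_s: 21.45
tool_pos: [0.4808, 0.0132, 0.2033]
orientation: [-0.0, -0.001, 1.0, -0.0]
ft_force: [0.3, -0.1, -1.8]
gripper_width: 0.0227
grasp_force: 59.4
```

drive_tool:
  steps:
    - {"fingers":-1,"offset":[1,-2,-30],"roll":0}
    - {"fingers":-1,"offset":[0,-2,-30],"roll":0}
    - {"fingers":-1,"offset":[0,0,-20],"roll":0}
    - {"fingers":-1,"offset":[0,0,0],"roll":0}
    - {"fingers":-1,"offset":[0,0,0],"roll":0}

```text
time_s: 21.95
tool_pos: [0.4824, 0.0114, 0.1246]
orientation: [-0.0, -0.002, 1.0, 0.0]
ft_force: [0.3, -0.1, -0.6]
gripper_width: 0.0224
grasp_force: 59.5
```

```bash
python3 - <<'E'
from look import *
st()
E
```

```text
t 21.95 p [0.4824 0.0114 0.1246] yawY 90.2 z [-0.001  0.    -1.   ] q [ 0.245  0.138 -0.386  1.941  0.059  1.075  1.409] F [ 0.3 -0.1 -0.6] T [-0.02  -0.002 -0.003] w 0.0224 59.52252209186554
```

Final small correction, then check against the side and top pictures.

drive_tool:
  steps:
    - {"fingers":-1,"offset":[0.5,-1,-9],"roll":0}
    - {"fingers":-1,"offset":[0,0,-7.5],"roll":0}
    - {"fingers":-1,"offset":[0,0,0],"roll":0}
    - {"fingers":-1,"offset":[0,0,0],"roll":0}
    - {"fingers":-1,"offset":[0,0,0],"roll":0}

```text
time_s: 22.45
tool_pos: [0.4834, 0.0107, 0.1081]
orientation: [0.0, -0.002, 1.0, 0.0]
ft_force: [0.0, 0.2, -1.9]
gripper_width: 0.0228
grasp_force: 59.5
```

```bash
python3 - <<'E'
from look import *
from ax import *
s0=st(); S=look("10",("side","top")); p=s0["tool_pos"]; t=S["side"]; T=S["top"]
L=p+[.0671,0,-.0401];tail=p+[-.0211,0,.0532]
print("lens",L.round(4)," px exp: lens",proj(t,L).round(1),"tail",proj(t,tail).round(1),"cover",proj(t,(.6052,.0105,.01)).round(1))
for n in S:
  for c,a,m in blobs(S[n]["img"],(85,50,130),(110,220,255),8,(200,150,300,220))[:2]: print(n,"cover",c.round(1),a[:5],onz(S[n],c,.01).round(4))
  for c,a,m in blobs(S[n]["img"],(140,40,110),(179,255,255),2,(200,150,300,220))[:2]: print(n,"pink",c.round(1),a[:5],onz(S[n],c,.01).round(4))
def mp(s,u,v,w,hh):
  h=cv2.cvtColor(s["img"],cv2.COLOR_RGB2HSV)
  for y in range(v-hh,v+hh):
    r=""
    for x in range(u-w,u+w):
        H,Sx,Vx=map(int,h[y,x]); r+= "V" if 115<H<160 and Sx>70 and Vx>40 else "k" if Vx<45 else "g" if Sx<60 else "b" if 85<H<112 else "."
    print(y,r)
  print("x0",u-w)
u,v=proj(t,p+[.03,0,0]).astype(int); mp(t,u,v,40,26)
print("top lens px",proj(T,L)); 
u,v=proj(T,L).astype(int); mp(T,u,v,25,22)
E
```

```text
t 22.45 p [0.4834 0.0107 0.1081] yawY 90.2 z [ 0.  0. -1.] q [ 0.242  0.16  -0.384  1.956  0.069  1.039  1.403] F [ 0.   0.2 -1.9] T [-0.065  0.012 -0.005] w 0.0228 59.522103667259216
lens [0.5505 0.0107 0.068 ]  px exp: lens [250.3 182.7] tail [284.4 157.3] cover [231.2 196.9]
side cover [231.6 197. ] [227 193  10   8  48] [0.604  0.0107 0.01  ]
side pink [231.5 197. ] [231 197   2   1   2] [0.6042 0.0109 0.01  ]
146 .......................................gggggkkkkkggggkkkkkkkggggggggggggg.......
147 .......................................gggggkkkkkggggkkkkkkkgggggggggggkg.......
148 .......................................gggggkkkkkggggkkkkkkkgggggggggggg........
149 ........................................ggggkkkkkggggkkkkkkkggggggggggk.........
150 .........................................gggkkkkkggggkkkkkkkggggggggggg.........
151 .............................................kkkkggggkkkkkkkgggggggggg..........
152 .............................................kkkgggggkkkkkkkggggggggkg..........
153 .............................................kkkgggggkkkkkkVggggggggg...........
15
[... 5511 characters left out ...]
.................................
202 ..................................................
203 .....................g............................
204 .............gg...................................
205 .gg..........gg...................................
206 gggkk.......g.....................................
207 gggggg....g......g................................
208 gggggg............................................
209 ggggggg.......gggg................................
210 gggggg..g....gg...................................
211 gggggg.......gggg.................................
212 ggkkkkg...g...gg..................................
213 gkkkkkgg...g......................................
x0 242
```

```bash
python3 -c "
from station import job
print(job.hand_in())"
```

```text
the job is handed in; nothing more can be done
None
```

The timer is wound to its stop with the pointer on the red mark, and the lamp is held still over the coverslip: slant about 43°, lens about 80 mm away, aimed at its middle; the job was handed in at about 22.5 s, and I haven't seen the verdict.

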